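Slide a casting mould home into the corner stop

TASK

Push the blue-strapped plaster mould along the bench into the corner stop, until one side lies flat against the wooden batten and the next side against the red end block. Only push it with the fingers: it must stay flat on the bench, never lifted or tipped, so that its halves do not part. Leave everything else where it stands, and finish with the hand clear.

Things in the scene. Friction and masses are not known exactly. Their poses are not given: they have to be found in the camera images.
- mould_blue: Plaster casting mould, white block 90 x 90 mm, 70 mm high, pour hole (30 mm wide, 30 deep) in its top, blue strap round its sides and two stripes of that colour on top, 0.4 to 1.0 kg; loose on the bench, slides when pushed low on a side. Origin: centre of its underside; x and y square to its sides, z up. Start yaw within 0.3 rad.
- mould_yellow: Plaster casting mould, white block 90 x 90 mm, 70 mm high, pour hole (30 mm wide, 30 deep) in its top, yellow strap round its sides and two stripes of that colour on top, 0.4 to 1.0 kg; loose on the bench, slides when pushed low on a side. Origin: centre of its underside; x and y square to its sides, z up. Start yaw within 0.3 rad. Bystander: to be left where it stands.
- stop: Corner stop screwed to the bench, 40 mm high: a light wood batten 530 x 30 mm with a red block 100 x 30 mm square to its end. Origin: inner corner, at bench height. x: from the robot towards the batten, whose stopping face is the plane x = 0, from y = -500 mm to 0; y: along the batten to the red block, whose stopping face is the plane y = 0, from x = -100 mm to 0. Yaw within 0.05 rad.
- stop_home (a point): Point on the bench 45 mm from both stopping faces (x = y = -45 mm in the stop's frame), where the mould's origin lies when it is fully home; axes as stop.
- tape_roll: Bystander: loose roll of blue strapping tape lying flat, 60 mm across, 20 mm high, 40 mm hole. Origin: centre of its underside.
- cup: Bystander: loose white cup, 68 mm across, 70 mm high. Origin: centre of its underside.
- brush: Bystander: loose brush lying on the bench, about 0.2 m long along its x. Origin: underside, near its middle.
- jar: Bystander: loose white and blue jar with a white lid, 60 mm across, 80 mm high. Origin: centre of its underside.
- plug: Bystander: loose turned wooden plug, 40 mm across, 55 mm high. Origin: centre of its underside.
Mind the look-alikes: they are no part of the job. Leave any orange or purple look-alike of the mould_blue alone.

How it is judged:
By the outcome, as a careful person would: the job done as asked, in the order asked, and still so for the second after the job is handed in, with the robot touching nothing.
It also fails if it takes over 54 s, if anything falls off the work surface, if the arm or the gripper's body presses on something with over 40 N, if the wrist force passes 120 N, or if a joint passes its speed limit or range.

ROBOT

A 6-joint arm with a two-finger parallel gripper is mounted at the origin on the work surface. World frame = base frame: x ahead of the robot, y to its left, z up, the work surface at z = 0. Lengths are in mm, angles in degrees, forces in N, time in s.
With the tool pointing down it reaches from about 300 to 850 mm from the base axis. Payload 4.2 kg.
Tool frame: the origin (TCP) lies midway between the tips of the shut fingers; the grasp point (between the pads) lies 19 mm behind it; z points along the fingers, y is the line along which they close (so a half turn about z gives the same grasp; the last joint's range is limited). The gripper opens to 91 mm and grips with 3 to 60 N. Pads are 32 mm wide; open, the fingers measure 118 mm over their backs; the gripper's body (76 mm by 178 mm) begins 60 mm behind the grasp point.
Start: joints at [65.661, 18.312, 89.639, -0, 72.044, -1.146], TCP at [226.459, 528.545, 213.976] pointing down, gripper open.
Joint ranges: [-177.97, 177.97], [-48.28, 115.42], [12.27, 149.76], [-77.06, 257.06], [2.81, 150.46], [-146.56, 146.56]. Speed limits (degrees/s): [147.25, 147.25, 180, 180, 180, 180].

INTERFACE

Orientations are given as [roll, pitch, yaw] about the fixed x, y, z axes, in that order (R = Rz(yaw) Ry(pitch) Rx(roll)).
In Python, from workcell import env gives the robot as it stands.
- The arm moves only by the tool send_rows, never from a script. Its argument "steps" is a list that holds one entry, the list of rows, each a list of 5 numbers: the shift along the tool's x, y, z scaled (see below), then the turn about the tool's z scaled (see below), then the opening, from 0 (shut) to 1 (fully open). In form: [[[dx, dy, dz, yaw, fingers], ...]]. A call has 1 to 5 rows; each row shifts and turns the commanded pose from where the row before left it, along the tool's axes as they then stand; what a row does not reach is not made up. The controller multiplies each number of a shift by 0.04 m and each number of a turn by 0.12 rad. A row lasts 1/12 s, in which the tool goes at most 41.7 mm and 7.16 degrees, less where a joint would pass 70% of its speed; a pose out of reach is approached as far as the arm can. A call with a number of a shift or a turn outside -1 to 1 is refused whole. A call with a gripper value outside its range is refused whole. The fingers move at their own pace and stop on an object; "squeeze" is the grip in N (left out, the last holds). Time passes only in rows, so rows that do not move let the fingers close. It gives the time, the measured TCP pose, the force, the opening and the grip force at its end, in the units of the state.
- env.state(): the state, without advancing time (a new reading comes with each control period).
- env.grab_frame(name): name is "scene" or "top"; returns a dict with "pixels" (480x640x3 uint8, red, green, blue), "depth" (480x640 float32, mm along the optical axis (not along the pixel's ray), 0 where there is no reading), "intrinsics" (3x3 intrinsics, pixels), "cam_to_world" (4x4, takes a point from camera to world coordinates). Camera axes: x right, y down, z forward; pixel columns grow to the right and rows downward; lengths in mm; the calibration is good to about 2 mm. A picture is of the moment at which its call begins.
- env.job_done(): hands the job in; it is judged then, once.
The state is a dict: "time_s": time; "qpos": joint angles; "qvel": joint speeds; "effort": joint torques, N m; "ee_pos": TCP position; "ee_rot": TCP orientation; "force": force on the tool from outside, world axes, zero at the start; "torque": the same for the moment, N m; "gripper_width": finger opening in mm; "gripper_force": force on a finger pad.
Only numpy, scipy, OpenCV 4.12 (cv2) and the standard library are available. Lean on these libraries where they do the work, as an engineer would, in place of code of your own. Each camera call takes 0.05 s, during which the arm holds its last target. There are 200 camera calls.

## Working session

There is one attempt and no reset: what is moved stays moved. The work goes in short steps, Python scripts to look and compute and a tool call to move; the robot and the scene stay as the last step left them, time stands still between calls to the robot, and variables do not carry over. Pictures are saved under pics/ and viewed, at most 10 in all, crops included, and the job is handed in when it is done.

Besides the shell and the picture viewer there is one more tool, called after "Call:" as a command line: name --argument value ..., lists and objects as JSON in quotes. send_rows: Moves the arm, as the interface text tells. Shifts and turns lie within -1 to 1; 1 stands for 0.04 m of shift or 0.12 rad of turn. Its arguments: {"type":"object","properties":{"steps":{"type":"array"},"squeeze":{"type":"number"}},"required":["steps"]}

```bash
mkdir -p pics; cat > h.py <<'E'
import numpy as np, cv2
from workcell import env
def grab(n):
    f=env.grab_frame(n); np.savez(f'{n}.npz',**{k:np.array(v) for k,v in f.items()}); return f
def save(n,img): cv2.imwrite(f'pics/{n}.png',cv2.cvtColor(img,cv2.COLOR_RGB2BGR))
def ray(f,uv,z):
    K=np.array(f['intrinsics']);T=np.array(f['cam_to_world'])
    uv=np.atleast_2d(uv).astype(float)
    d=np.c_[uv,np.ones(len(uv))]@np.linalg.inv(K).T@T[:3,:3].T
    o=T[:3,3]; return o+d*((z-o[2])/d[:,2])[:,None]
def pts(f):
    K=np.array(f['intrinsics']);T=np.array(f['cam_to_world']);D=np.array(f['depth'])
    v,u=np.mgrid[:480,:640]; c=np.stack([u,v,np.ones_like(u)],-1)@np.linalg.inv(K).T*D[...,None]
    return c@T[:3,:3].T+T[:3,3]
E
python3 - <<'E'
from h import *
for n in('top','scene'):
    f=grab(n); save(n+'0',f['pixels']); print(np.round(f['cam_to_world'],2))
s=env.state(); print(s)
E
```

```text
[[ 1.00000e-02 -1.00000e+00  1.00000e-01  3.99790e+02]
 [-1.00000e+00 -1.00000e-02  0.00000e+00 -3.46600e+01]
 [-0.00000e+00 -1.00000e-01 -1.00000e+00  1.18479e+03]
 [ 0.00000e+00  0.00000e+00  0.00000e+00  1.00000e+00]]
[[-1.20000e-01  8.00000e-01 -5.80000e-01  1.09217e+03]
 [ 9.90000e-01  1.00000e-01 -7.00000e-02  1.00400e+01]
 [-0.00000e+00 -5.90000e-01 -8.10000e-01  8.38250e+02]
 [ 0.00000e+00  0.00000e+00  0.00000e+00  1.00000e+00]]
{'time_s': 0.1, 'qpos': array([ 6.56618808e+01,  1.83497452e+01,  8.96978905e+01, -1.17701245e-03,
        7.20416322e+01, -1.14659613e+00]), 'qvel': array([-0.02115096, -0.00740465, -0.17644362, -0.0107882 ,  0.09429956,
        0.03100645]), 'effort': array([-7.86595010e-04, -4.13335347e+01, -2.32505357e+01,  7.28307758e-02,
        4.22851718e-02, -6.58045360e-05]), 'ee_pos': array([226.27549338, 528.14553703, 213.19695172]), 'ee_rot': array([-1.79910728e+02, -6.67419690e-04,  1.56808840e+02]), 'force': array([-0.58931066,  0.48443114, -0.36081738]), 'torque': array([-0.03025451, -0.04858501, -0.03314401]), 'gripper_force': 0.0, 'gripper_width': 91.21126541222479}
```

View pics/top0.png

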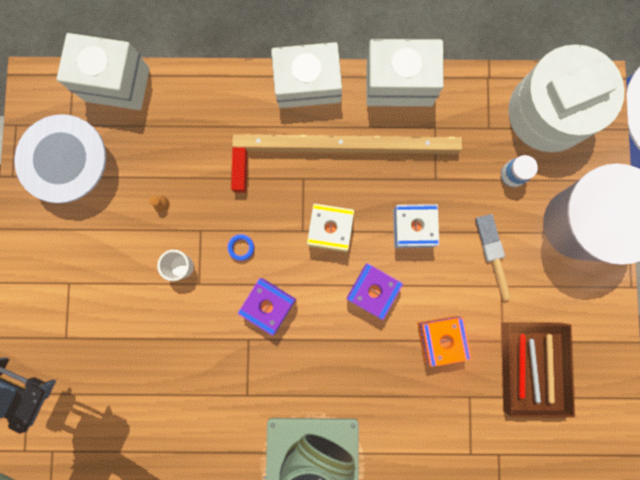

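View pics/scene0.png

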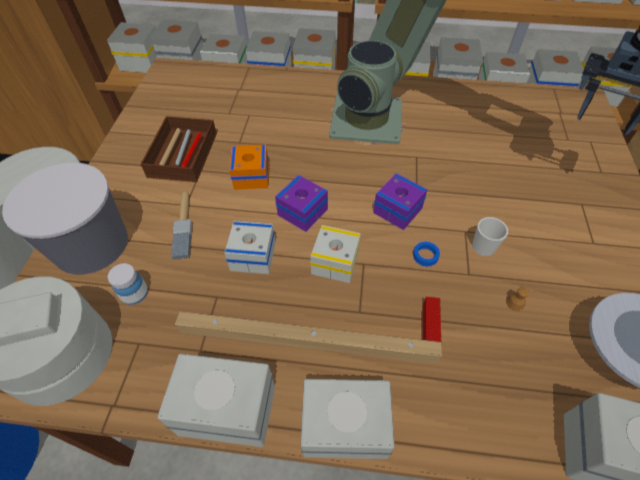

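The pictures show white mould tops at (417,226) with blue stripes and (331,228) with yellow in the top view. Candidates for mould_blue are:
- the blue-striped white one at top (417,226) / scene (250,246), chosen by its white body and blue strap
- yellow at (331,228)
- purple at (267,307) and (375,292)
- orange at (445,342)

The blue tape roll is at (241,248).

```bash
cat >> h.py <<'E'
def mould(f,cu,cv,r=45):
    "fit square top of the white mould whose top centre is near pixel cu,cv, via points at height 70"
    P=pts(f); D=np.array(f['depth'])
    m=(abs(P[...,2]-70)<9)&(D>0)
    w=np.zeros_like(m); w[cv-r:cv+r,cu-r:cu+r]=1
    m=(m&w).astype(np.uint8)
    n,l,s,c=cv2.connectedComponentsWithStats(m)
    k=1+np.argmax(s[1:,4]); ct=max(cv2.findContours((l==k).astype(np.uint8),cv2.RETR_EXTERNAL,cv2.CHAIN_APPROX_NONE)[0],key=cv2.contourArea)
    q=ray(f,cv2.convexHull(ct)[:,0,:],70)[:,:2].astype(np.float32)
    (c,sz,a)=cv2.minAreaRect(q); a=(a+45)%90-45
    return np.round(c,1),np.round(sz,1),round(a,2)
E
python3 - <<'E'
from h import *
f=dict(np.load('top.npz'))
print('blue',mould(f,417,226)); print('yel',mould(f,331,228))
P=pts(f)
hsv=cv2.cvtColor(f['pixels'],cv2.COLOR_RGB2HSV)
z=P[...,2]
m=((abs(z-40)<9)).astype(np.uint8); m[:120]=0;m[200:]=0;m[:,:220]=0;m[:,470:]=0
red=((hsv[...,0]<8)|(hsv[...,0]>172))&(hsv[...,1]>170)
mr=m*red; mb=m*(~red)
for nm,mm in(('batten',mb),('red',mr)):
    n,l,s,c=cv2.connectedComponentsWithStats(mm.astype(np.uint8)); k=1+np.argmax(s[1:,4])
    v,u=np.where(l==k); q=ray(f,np.c_[u,v],40)[:,:2]
    r=cv2.minAreaRect(q.astype(np.float32)); print(nm,s[k],r,np.round(cv2.boxPoints(r),1).tolist())
# other heights
for nm,(u,v) in dict(box1=(307,68),box2=(406,62),jar=(524,167),canister=(560,90)).items(): print(nm,np.round(P[v,u],0))
f=dict(np.load('scene.npz')); print('scene blue',mould(f,250,240),'yel',mould(f,336,245))
t=dict(np.load('top.npz'))['pixels']; save('crop1',cv2.resize(t[120:260,220:480],None,fx=3,fy=3))
E
```

```text
blue (array([ 534.8, -227.5]), array([91.1, 90.7]), 0.45)
yel (array([529.3, -35.5]), array([89.8, 90.3]), -8.44)
batten [ 233  134  229   17 3047] ((728.1099853515625, -72.13369750976562), (525.693115234375, 32.62227249145508), 89.63508605957031) [[710.0999755859375, -334.8999938964844], [742.7000122070312, -335.1000061035156], [746.0999755859375, 190.60000610351562], [713.5, 190.8000030517578]]
red [231 147  15  43 572] ((665.5570068359375, 176.709716796875), (31.28782844543457, 98.27108001708984), 89.60310363769531) [[616.2999877929688, 161.39999389648438], [714.5999755859375, 160.6999969482422], [714.7999877929688, 192.0], [616.5, 192.6999969482422]]
box1 [883.  19.  89.]
box2 [ 885. -197.  120.]
jar [ 663. -462.   80.]
canister [ 804. -507.  170.]
scene blue (array([ 541.5, -227.5]), array([95.5, 91.5]), 1.31) yel (array([536.7, -36.5]), array([90.7, 96.5]), -8.41)
```

View pics/crop1.png

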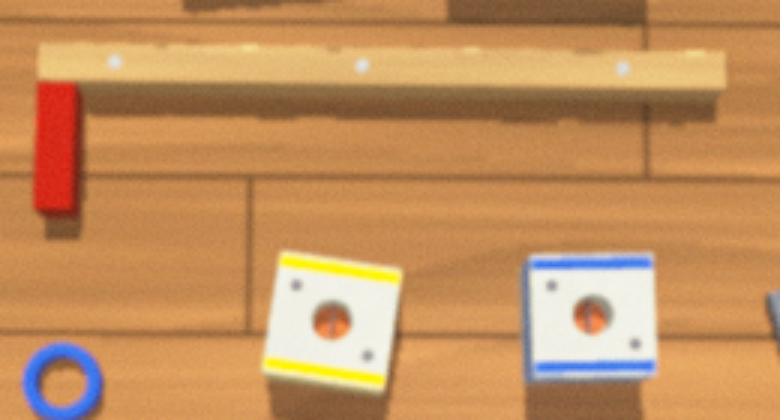

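The crop shows the blue-striped white mould at crop (592,315). Its way to the batten is free, and the yellow mould at (332,320) keeps about 40 mm off the lane along the batten. I'll open the fingers to about 50 mm so both tips push, first +x to the batten, then +y to the red block.

Call:
send_rows --steps '[[[0,0,0,-0.83,0.55],[0,0,0,-0.83,0.55],[0,0,0,-0.83,0.55],[0,0,0,-0.83,0.55],[0,0,0,0,0.55]]]'

```text
time_s: 0.52
ee_pos: [226.4, 528.2, 213.5]
ee_rot: [-179.9, -0.0, 179.7]
force: [-0.8, -0.2, -0.1]
gripper_width: 60.8
gripper_force: 0.0
```

Call:
send_rows --steps '[[[-0.28,-0.94,0,0,0.55],[-0.28,-0.94,0,0,0.55],[-0.28,-0.94,0,0,0.55],[-0.28,-0.94,0,0,0.55],[-0.28,-0.94,0,0,0.55]]]'

```text
time_s: 0.93
ee_pos: [281.2, 338.3, 213.7]
ee_rot: [-180.0, -0.0, 179.5]
force: [0.6, 0.1, 0.1]
gripper_width: 49.9
gripper_force: 0.0
```

Call:
send_rows --steps '[[[-0.28,-0.94,0,0,0.55],[-0.28,-0.94,0,0,0.55],[-0.28,-0.94,0,0,0.55],[-0.28,-0.94,0,0,0.55],[-0.28,-0.94,0,0,0.55]]]'

```text
time_s: 1.35
ee_pos: [335.9, 150.0, 214.0]
ee_rot: [180.0, 0.0, 179.5]
force: [1.7, 0.6, -0.0]
gripper_width: 50.1
gripper_force: 0.0
```

Call:
send_rows --steps '[[[-0.28,-0.94,0,0,0.55],[-0.28,-0.94,0,0,0.55],[-0.28,-0.94,0,0,0.55],[-0.28,-0.94,0,0,0.55],[-0.28,-0.94,0,0,0.55]]]'

```text
time_s: 1.77
ee_pos: [390.8, -38.5, 214.0]
ee_rot: [180.0, 0.0, 179.4]
force: [0.3, 0.0, -0.8]
gripper_width: 50.3
gripper_force: 0.0
```

Call:
send_rows --steps '[[[-0.28,-0.94,0,0,0.55],[-0.28,-0.94,0,0,0.55],[-0.28,-0.94,0,0,0.55],[-0.28,-0.94,0,0,0.55],[0,0,0,0,0.55]]]'

```text
time_s: 2.18
ee_pos: [436.6, -193.2, 213.6]
ee_rot: [-179.8, 0.1, 179.2]
force: [-0.1, 0.2, 0.3]
gripper_width: 50.2
gripper_force: 0.0
```

Call:
send_rows --steps '[[[-0.3,-0.85,0,-0.06,0.55],[0,0,0.95,0,0.55],[0,0,0.95,0,0.55],[0,0,0.95,0,0.55],[0,0,0.95,0,0.55]]]'

```text
time_s: 2.6
ee_pos: [446.2, -221.0, 60.5]
ee_rot: [-180.0, 0.0, 179.9]
force: [0.2, -0.6, -0.4]
gripper_width: 49.9
gripper_force: 0.0
```

Call:
send_rows --steps '[[[0,0,0.7,0,0.55],[0,0,0.5,0,0.55],[0,0,0,0,0.55]]]'

```text
time_s: 2.85
ee_pos: [443.3, -219.2, 10.1]
ee_rot: [179.7, -0.5, 179.9]
force: [-0.3, 0.2, -0.1]
gripper_width: 50.3
gripper_force: 0.0
```

```bash
python3 - <<'E'
from h import *
f=grab('top');print(mould(f,417,226),env.state()['ee_pos']); g=grab('scene')
save('down1',np.hstack([f['pixels'][130:350,300:560],g['pixels'][100:320,160:420]]))
E
```

```text
(array([ 534.8, -226.8]), array([90.1, 91.6]), 1.62) [ 444.89680222 -220.06791547   12.24860401]
```

View pics/down1.png

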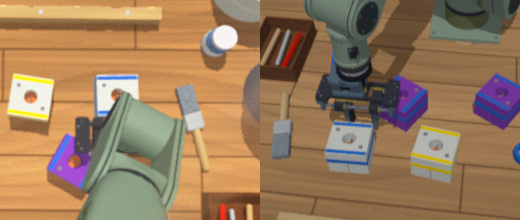

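Call:
send_rows --steps '[[[-0.3,-0.18,0,0,0.55],[-0.2,0,0,0,0.55],[-0.2,0,0,0,0.55],[-0.2,0,0,0,0.55],[-0.2,0,0,0,0.55]]]'

```text
time_s: 3.37
ee_pos: [488.6, -227.7, 15.0]
ee_rot: [179.9, -0.3, -179.9]
force: [-9.7, -0.8, 7.5]
gripper_width: 50.4
gripper_force: 4.2
```

Call:
send_rows --steps '[[[-0.2,0,0,0,0.55],[-0.2,0,0,0,0.55],[-0.2,0,0,0,0.55],[-0.2,0,0,0,0.55],[-0.2,0,0,0,0.55]]]'

```text
time_s: 3.78
ee_pos: [528.7, -227.7, 15.1]
ee_rot: [179.9, -0.2, -179.9]
force: [-7.7, -0.1, 5.4]
gripper_width: 49.8
gripper_force: 3.8
```

Call:
send_rows --steps '[[[-0.2,0,0,0,0.55],[-0.2,0,0,0,0.55],[-0.2,0,0,0,0.55],[-0.2,0,0,0,0.55],[0,0,0,0,0.55]]]'

```text
time_s: 4.2
ee_pos: [563.4, -228.0, 15.0]
ee_rot: [-180.0, 0.0, -179.9]
force: [-1.0, 1.0, 0.0]
gripper_width: 50.1
gripper_force: 0.4
```

```bash
python3 - <<'E'
from h import *
f=grab('top');print(mould(f,417,190),mould(grab('scene'),245,270)); s=env.state(); print(s['ee_pos'],s['force'],s['ee_rot'])
save('p1',f['pixels'][100:350,200:560])
E
```

```text
(array([ 639.9, -203.2]), array([44.6, 57.1]), -0.29) (array([ 627.1, -226.9]), array([102.2,  91.8]), 0.02)
[ 563.328685   -228.19306578   14.70164454] [ 0.02698602 -0.6266214  -0.43481664] [-1.79971514e+02  1.11832526e-01 -1.79948525e+02]
```

View pics/p1.png

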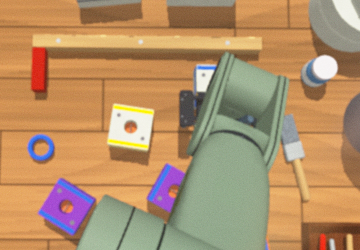

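Call:
send_rows --steps '[[[-0.2,0,0,0,0.55],[-0.2,0,0,0,0.55],[-0.2,0,0,0,0.55],[-0.2,0,0,0,0.55],[-0.1,0,0,0,0.55]]]'

```text
time_s: 4.72
ee_pos: [597.5, -228.1, 14.3]
ee_rot: [180.0, -0.2, -180.0]
force: [-7.6, 0.7, 6.7]
gripper_width: 50.3
gripper_force: 4.2
```

Call:
send_rows --steps '[[[-0.05,0,0,0,0.55],[-0.05,0,0,0,0.55]]]'

```text
time_s: 4.88
ee_pos: [600.3, -228.1, 14.4]
ee_rot: [180.0, -0.3, -179.9]
force: [-7.6, -0.0, 5.3]
gripper_width: 50.3
gripper_force: 3.9
```

Call:
send_rows --steps '[[[-0.05,0,0,0,0.55],[-0.05,0,0,0,0.55]]]'

```text
time_s: 5.05
ee_pos: [604.3, -228.1, 14.4]
ee_rot: [180.0, -0.2, -180.0]
force: [-8.0, 0.2, 5.7]
gripper_width: 49.9
gripper_force: 3.8
```

Call:
send_rows --steps '[[[-0.05,0,0,0,0.55]]]'

```text
time_s: 5.13
ee_pos: [606.3, -228.1, 14.4]
ee_rot: [180.0, -0.2, -180.0]
force: [-7.7, 0.8, 5.2]
gripper_width: 50.0
gripper_force: 3.8
```

Call:
send_rows --steps '[[[-0.05,0,0,0,0.55]]]'

```text
time_s: 5.22
ee_pos: [606.7, -228.1, 14.4]
ee_rot: [179.9, -0.5, -180.0]
force: [-16.3, -0.7, 11.8]
gripper_width: 50.0
gripper_force: 8.1
```

Call:
send_rows --steps '[[[-0.05,0,0,0,0.55]]]'

```text
time_s: 5.3
ee_pos: [606.5, -228.0, 14.5]
ee_rot: [179.9, -0.7, -179.9]
force: [-21.9, -0.5, 14.7]
gripper_width: 50.0
gripper_force: 10.7
```

The force rise to 22 N shows contact with the batten. I'll back off, rise and turn for the second push.

Call:
send_rows --steps '[[[0.2,0,0,0,0.55],[0.7,0,0,0,0.55],[0.3,0,-0.7,0,0.55],[0,0,-0.9,0,0.55],[0,0,-0.9,0,0.55]]]'

```text
time_s: 5.72
ee_pos: [563.4, -228.1, 114.5]
ee_rot: [179.9, -0.1, 180.0]
force: [1.9, -0.7, 0.0]
gripper_width: 50.2
gripper_force: 0.0
```

Call:
send_rows --steps '[[[0,-0.8,-0.7,0,0.4],[0,-0.8,0,0.9,0.4],[0,0,0,0.9,0.4],[0,0,0,0.9,0.4],[0,0,0,0.9,0.4]]]'

```text
time_s: 6.13
ee_pos: [565.0, -292.5, 141.8]
ee_rot: [180.0, 0.1, 154.9]
force: [-0.2, -0.3, 0.9]
gripper_width: 36.6
gripper_force: 0.0
```

Call:
send_rows --steps '[[[0,0,0,0.9,0.4],[0,0,0,0.9,0.4],[0,0,0,0.9,0.4],[0,0,0,0.9,0.4],[0,0,0,0.9,0.4]]]'

```text
time_s: 6.55
ee_pos: [565.1, -291.8, 141.7]
ee_rot: [179.9, 0.1, 124.0]
force: [0.6, -0.6, -0.4]
gripper_width: 36.6
gripper_force: 0.0
```

Call:
send_rows --steps '[[[0,0,0,0.9,0.4],[0,0,0,0.9,0.4],[0,0,0,0.9,0.4],[0,0,0,0.9,0.4],[0,0,0,0,0.4]]]'

```text
time_s: 6.97
ee_pos: [565.1, -291.7, 141.6]
ee_rot: [179.9, 0.0, 99.5]
force: [-0.5, 0.5, 0.1]
gripper_width: 36.6
gripper_force: 0.0
```

```bash
python3 - <<'E'
from h import *
f=grab('top');print(mould(f,417,170),mould(grab('scene'),240,280)); s=env.state(); print(s['ee_pos'],s['force'],s['ee_rot'])
save('p2',f['pixels'][100:350,200:560])
E
```

```text
(array([ 668.5, -226.4]), array([91., 91.]), 0.45) (array([ 674.1, -226.8]), array([92.2, 94. ]), -0.09)
[ 564.87999937 -291.74044397  141.55071349] [ 0.18976722 -0.04827171  0.26042373] [1.79937098e+02 2.59277110e-02 9.97574693e+01]
```

View pics/p2.png

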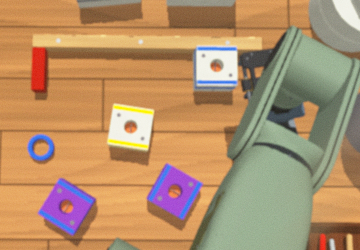

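Picture: mould square on the batten at crop (217,66), nothing else moved. Now down at its -y side.

Call:
send_rows --steps '[[[0,0,0,0.74,0.4],[0,0,0,0.74,0.4],[-0.36,0.81,0,0,0.4],[0,0.81,0,0,0.4],[0,0.81,0,0,0.4]]]'

```text
time_s: 7.48
ee_pos: [662.5, -307.9, 141.7]
ee_rot: [179.9, 0.0, 89.5]
force: [1.2, -0.2, 0.4]
gripper_width: 36.4
gripper_force: 0.0
```

Call:
send_rows --steps '[[[0,0,0.79,0,0.4],[0,0,0.79,0,0.4],[0,0,0.79,0,0.4],[0,0,0.6,0,0.4],[0,0,0.1,0,0.4]]]'

```text
time_s: 7.9
ee_pos: [658.5, -305.5, 12.8]
ee_rot: [-179.5, -0.2, 89.5]
force: [-1.6, 1.1, -1.1]
gripper_width: 36.5
gripper_force: 0.0
```

Call:
send_rows --steps '[[[0,0,0,0,0.4]]]'

```text
time_s: 7.98
ee_pos: [660.6, -306.5, 16.6]
ee_rot: [-179.8, -0.1, 89.5]
force: [0.3, 0.4, 0.6]
gripper_width: 36.6
gripper_force: 0.0
```

Call:
send_rows --steps '[[[0.25,0,0,0,0.4],[0.25,0,0,0,0.4],[0.25,0,0,0,0.4],[0.25,0,0,0,0.4],[0.25,0,0,0,0.4]]]'

```text
time_s: 8.4
ee_pos: [663.3, -257.4, 20.8]
ee_rot: [179.8, 0.2, 89.5]
force: [-0.7, -5.7, 2.1]
gripper_width: 36.5
gripper_force: 3.0
```

Call:
send_rows --steps '[[[0.25,0,0,0,0.4],[0.25,0,0,0,0.4],[0.25,0,0,0,0.4],[0.25,0,0,0,0.4],[0.25,0,0,0,0.4]]]'

```text
time_s: 8.82
ee_pos: [663.6, -207.5, 20.8]
ee_rot: [179.8, 0.2, 89.5]
force: [-0.4, -6.5, 2.9]
gripper_width: 36.3
gripper_force: 3.3
```

```bash
python3 - <<'E'
from h import *
f=grab('top');print(mould(f,375,168),mould(grab('scene'),300,290)); s=env.state(); print(s['ee_pos'],s['force'],s['ee_rot'])
save('p3',f['pixels'][100:350,200:560])
E
```

```text
(array([ 669. , -134.3]), array([89.1, 71.7]), 0.12) (array([ 675. , -138.6]), array([85.4, 94.1]), -0.47)
[ 663.36885312 -205.09349907   20.30730477] [-0.85972908  0.3181272  -0.57082419] [ 1.79859762e+02 -1.79554313e-02  8.95147147e+01]
```

View pics/p3.png

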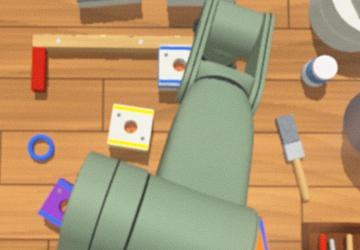

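Picture: the mould slides along the batten at crop (178,66), square, and clear of the yellow mould. I'll go on pushing.

Call:
send_rows --steps '[[[0.25,0,0,0,0.4],[0.25,0,0,0,0.4],[0.25,0,0,0,0.4],[0.25,0,0,0,0.4],[0.25,0,0,0,0.4]]]'

```text
time_s: 9.33
ee_pos: [663.6, -158.4, 20.1]
ee_rot: [179.9, 0.2, 89.5]
force: [-1.3, -7.4, 4.9]
gripper_width: 36.3
gripper_force: 3.7
```

Call:
send_rows --steps '[[[0.25,0,0,0,0.4],[0.25,0,0,0,0.4],[0.25,0,0,0,0.4],[0.25,0,0,0,0.4],[0.25,0,0,0,0.4]]]'

```text
time_s: 9.75
ee_pos: [664.0, -108.4, 20.1]
ee_rot: [179.9, 0.2, 89.5]
force: [-2.4, -8.1, 4.4]
gripper_width: 36.5
gripper_force: 3.9
```

Call:
send_rows --steps '[[[0.25,0,0,0,0.4],[0.25,0,0,0,0.4],[0.25,0,0,0,0.4],[0.25,0,0,0,0.4],[0.25,0,0,0,0.4]]]'

```text
time_s: 10.17
ee_pos: [664.3, -58.5, 20.1]
ee_rot: [179.9, 0.2, 89.5]
force: [-1.2, -7.5, 5.0]
gripper_width: 36.5
gripper_force: 4.2
```

Call:
send_rows --steps '[[[0.25,0,0,0,0.4],[0.25,0,0,0,0.4],[0.25,0,0,0,0.4],[0.25,0,0,0,0.4],[0.25,0,0,0,0.4]]]'

```text
time_s: 10.58
ee_pos: [664.6, -8.5, 20.1]
ee_rot: [179.9, 0.2, 89.5]
force: [-1.4, -8.5, 5.9]
gripper_width: 36.5
gripper_force: 4.4
```

Call:
send_rows --steps '[[[0.25,0,0,0,0.4],[0.2,0,0,0,0.4],[0.2,0,0,0,0.4],[0.1,0,0,0,0.4],[0.1,0,0,0,0.4]]]'

```text
time_s: 11.0
ee_pos: [664.9, 25.5, 20.1]
ee_rot: [180.0, 0.2, 89.5]
force: [-0.7, -9.0, 4.9]
gripper_width: 36.9
gripper_force: 4.5
```

Call:
send_rows --steps '[[[0.1,0,0,0,0.4],[0.1,0,0,0,0.4],[0.1,0,0,0,0.4],[0.1,0,0,0,0.4],[0.05,0,0,0,0.4]]]'

```text
time_s: 11.42
ee_pos: [665.0, 43.4, 20.1]
ee_rot: [180.0, 0.2, 89.5]
force: [-1.9, -8.9, 6.4]
gripper_width: 36.4
gripper_force: 4.5
```

Call:
send_rows --steps '[[[0.05,0,0,0,0.4],[0.05,0,0,0,0.4]]]'

```text
time_s: 11.58
ee_pos: [665.0, 47.0, 20.0]
ee_rot: [180.0, 0.2, 89.5]
force: [-1.0, -8.9, 5.5]
gripper_width: 36.5
gripper_force: 4.5
```

Call:
send_rows --steps '[[[0.05,0,0,0,0.4],[0.05,0,0,0,0.4]]]'

```text
time_s: 11.75
ee_pos: [665.0, 51.0, 20.0]
ee_rot: [180.0, 0.2, 89.5]
force: [-2.7, -9.4, 5.1]
gripper_width: 36.6
gripper_force: 4.6
```

Call:
send_rows --steps '[[[0.05,0,0,0,0.4]]]'

```text
time_s: 11.83
ee_pos: [665.0, 53.0, 20.0]
ee_rot: [180.0, 0.2, 89.5]
force: [-1.5, -8.9, 5.9]
gripper_width: 36.5
gripper_force: 4.6
```

Call:
send_rows --steps '[[[0.05,0,0,0,0.4]]]'

```text
time_s: 11.92
ee_pos: [665.2, 54.2, 20.1]
ee_rot: [180.0, 0.3, 89.5]
force: [-1.2, -17.1, 6.2]
gripper_width: 36.9
gripper_force: 8.5
```

Call:
send_rows --steps '[[[0.05,0,0,0,0.4]]]'

```text
time_s: 12.0
ee_pos: [665.2, 54.1, 20.2]
ee_rot: [180.0, 0.5, 89.6]
force: [-0.8, -23.7, 8.0]
gripper_width: 36.5
gripper_force: 11.6
```

Contact with the red block. I'll back off, rise and look.

Call:
send_rows --steps '[[[-0.2,0,0,0,0.4],[-0.7,0,0,0,0.4],[-0.6,0,-0.4,0,0.4],[0,0,-0.9,0,0.4],[0,0,-0.9,0,0.4]]]'

```text
time_s: 12.42
ee_pos: [662.9, -1.6, 105.9]
ee_rot: [-179.7, -0.1, 89.3]
force: [0.5, -0.6, -0.2]
gripper_width: 36.6
gripper_force: 0.0
```

Call:
send_rows --steps '[[[-0.9,0,-0.9,0,0.4],[-0.9,0,0,0,0.4],[-0.9,0,0,0,0.4],[-0.9,0,0,0,0.4],[0,0,0,0,0.4]]]'

```text
time_s: 12.83
ee_pos: [662.8, -144.0, 136.3]
ee_rot: [180.0, 0.1, 89.2]
force: [0.5, 0.4, 1.0]
gripper_width: 36.3
gripper_force: 0.0
```

```bash
cat > chk.py <<'E'
from h import *
import sys
f=grab('top');g=grab('scene');print(mould(f,270,165),mould(g,390,300),'yel',mould(f,331,228)); s=env.state(); print(s['ee_pos'],s['force'],s['ee_rot'])
a=cv2.resize(f['pixels'][110:210,210:310],(400,400),interpolation=cv2.INTER_CUBIC)
b=cv2.resize(g['pixels'][260:370,340:450],(400,400),interpolation=cv2.INTER_CUBIC)
save(sys.argv[1],np.hstack([a,b]))
E
python3 chk.py p4
```

```text
(array([670.4, 117.2]), array([91. , 91.2]), 0.45) (array([676.8, 116. ]), array([90.1, 94.5]), -0.95) yel (array([530.7, -26.1]), array([70.7, 90.3]), -8.44)
[ 662.83774495 -138.93447127  135.88553787] [ 0.25918773  0.1604329  -0.12853544] [-1.79978835e+02 -1.05749550e-01  8.92813306e+01]
```

View pics/p4.png

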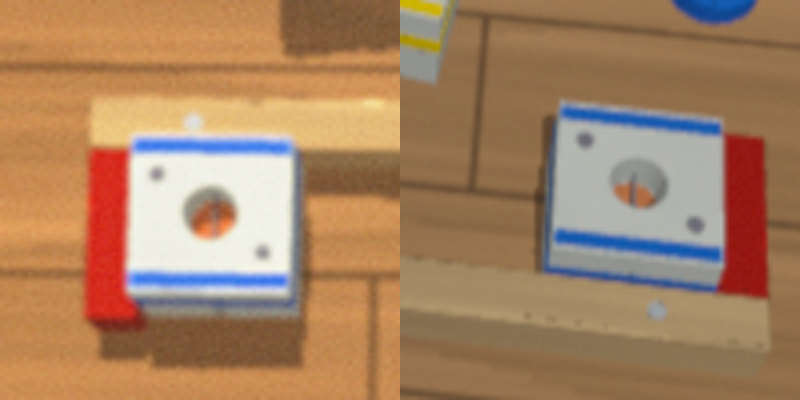

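Picture: the mould sits in the corner, touching both faces, at crop (210,215). I'll check its angle precisely from edges.

```bash
cat > ang.py <<'E'
from h import *
f=dict(np.load('top.npz')); im=f['pixels'].astype(float)
hsv=cv2.cvtColor(f['pixels'],cv2.COLOR_RGB2HSV)
def line(w,u0,u1,v0,v1,z):   # weighted centroid per column, robust fit
    s=w[v0:v1,u0:u1]; v=np.arange(v0,v1)[:,None]
    c=(s*v).sum(0)/s.sum(0); q=ray(f,np.c_[np.arange(u0,u1),c],z)[:,:2].astype(np.float32)
    d=cv2.fitLine(q,cv2.DIST_HUBER,0,.01,.01).ravel(); return round(float(np.degrees(-np.arctan(d[0]/d[1]))),2),np.round(d[2:],1)
blue=np.clip(im[...,2]-im[...,0]-40,0,None)
print('stripe far',line(blue,246,280,140,152,70)); print('stripe near',line(blue,246,280,174,185,70))
# batten near top edge / red inner top edge via sub-pixel gradient
g=np.abs(cv2.Sobel(cv2.cvtColor(f['pixels'],cv2.COLOR_RGB2GRAY).astype(np.float64),-1,0,1))
print('batten near',line(g**2,300,455,144,156,40)); print('batten far',line(g**2,300,455,130,139,40))
E
python3 ang.py
```

```text
stripe far (-0.54, array([708.7, 117.9], dtype=float32))
stripe near (-0.2, array([632.6, 115.4], dtype=float32))
batten near (-0.33, array([ 713.8, -126. ], dtype=float32))
batten far (0.29, array([ 745.8, -120.6], dtype=float32))
```

The angles agree within the noise, about -0.4° for the mould and -0.3° for the batten. One light +x press will confirm it is seated on the batten.

Call:
send_rows --steps '[[[0,-0.7,0,0,0.55],[0,-0.8,0,0,0.55],[0,-0.8,0,0,0.55],[0.9,0,0,0,0.55],[0.9,0,0,0,0.55]]]'

```text
time_s: 13.35
ee_pos: [569.9, -64.3, 136.2]
ee_rot: [-180.0, -0.1, 89.3]
force: [0.7, 0.6, -0.1]
gripper_width: 50.5
gripper_force: 0.0
```

Call:
send_rows --steps '[[[0.9,0,0,0,0.55],[0.9,0,0,0,0.55],[0.9,0,0,0,0.55],[0.9,0,0,0,0.55],[0.9,0,0,0,0.55]]]'

```text
time_s: 13.77
ee_pos: [572.6, 118.1, 136.2]
ee_rot: [-180.0, -0.1, 89.5]
force: [-0.0, 0.3, -0.5]
gripper_width: 50.2
gripper_force: 0.0
```

Call:
send_rows --steps '[[[0,0,0,-0.94,0.55],[0,0,0,-0.94,0.55],[0,0,0,-0.94,0.55],[0,0,0,-0.94,0.55],[0,0,0,-0.94,0.55]]]'

```text
time_s: 14.18
ee_pos: [572.7, 116.7, 136.0]
ee_rot: [-180.0, -0.1, 122.2]
force: [0.0, -0.7, 0.1]
gripper_width: 50.2
gripper_force: 0.0
```

Call:
send_rows --steps '[[[0,0,0,-0.94,0.55],[0,0,0,-0.94,0.55],[0,0,0,-0.94,0.55],[0,0,0,-0.94,0.55],[0,0,0,-0.94,0.55]]]'

```text
time_s: 14.6
ee_pos: [572.7, 116.4, 136.0]
ee_rot: [180.0, -0.1, 154.5]
force: [-0.0, 0.1, 0.4]
gripper_width: 50.1
gripper_force: 0.0
```

Call:
send_rows --steps '[[[0,0,0,-0.94,0.55],[0,0,0,-0.94,0.55],[0,0,0,-0.94,0.55],[0,0,0,-0.94,0.55],[0,0,0,0,0.55]]]'

```text
time_s: 15.02
ee_pos: [572.8, 116.3, 136.0]
ee_rot: [179.9, -0.0, -179.9]
force: [0.1, 0.3, 0.6]
gripper_width: 50.4
gripper_force: 0.0
```

Call:
send_rows --steps '[[[0,0,0.8,0.07,0.55],[0,0,0.8,0,0.55],[0,0,0.8,0,0.55],[0,0,0.5,0,0.55],[0,0,0,0,0.55]]]'

```text
time_s: 15.43
ee_pos: [569.7, 115.0, 15.7]
ee_rot: [-179.9, -0.6, 179.3]
force: [0.0, -0.8, -0.2]
gripper_width: 50.1
gripper_force: 0.0
```

Call:
send_rows --steps '[[[-0.3,0,0,0,0.55],[-0.3,0,0,0,0.55],[-0.1,0,0,0,0.55],[-0.1,0,0,0,0.55],[-0.05,0,0,0,0.55]]]'

```text
time_s: 15.85
ee_pos: [608.2, 114.5, 21.0]
ee_rot: [180.0, 0.1, 179.4]
force: [-0.2, -0.7, -0.6]
gripper_width: 50.2
gripper_force: 0.0
```

Call:
send_rows --steps '[[[-0.05,0,0,0,0.55]]]'

```text
time_s: 15.93
ee_pos: [609.4, 114.3, 20.6]
ee_rot: [180.0, -0.0, 179.4]
force: [-6.9, 0.6, 4.3]
gripper_width: 50.3
gripper_force: 3.5
```

Call:
send_rows --steps '[[[-0.05,0,0,0,0.55]]]'

```text
time_s: 16.02
ee_pos: [609.3, 114.2, 20.3]
ee_rot: [180.0, -0.3, 179.4]
force: [-9.4, 0.5, 7.7]
gripper_width: 50.1
gripper_force: 4.7
```

Firm contact without any sliding, so it is seated. One more step of press, then retreat.

Call:
send_rows --steps '[[[-0.05,0,0,0,0.55],[-0.05,0,0,0,0.55]]]'

```text
time_s: 16.18
ee_pos: [609.0, 114.1, 20.4]
ee_rot: [-180.0, -0.8, 179.5]
force: [-19.5, 1.4, 17.1]
gripper_width: 50.3
gripper_force: 9.9
```

Call:
send_rows --steps '[[[0.2,0,0,0,0.55],[0.7,0,0,0,0.55],[0.3,0,-0.5,0,0.55],[0,0,-0.9,0,0.55],[0,0,-0.9,0,0.55]]]'

```text
time_s: 16.6
ee_pos: [565.5, 114.2, 112.0]
ee_rot: [-180.0, -0.2, 179.4]
force: [0.7, 0.3, 0.4]
gripper_width: 50.6
gripper_force: 0.0
```

Call:
send_rows --steps '[[[0.9,0,-0.9,0,0.55],[0.9,0,-0.9,0,0.55],[0.9,0,0,0,0.55],[0,0,0,0,0.55],[0,0,0,0,0.55]]]'

```text
time_s: 17.02
ee_pos: [471.3, 115.3, 171.7]
ee_rot: [180.0, 0.1, 179.4]
force: [-0.2, 0.6, 0.3]
gripper_width: 50.5
gripper_force: 0.0
```

```bash
python3 chk.py p5; python3 ang.py; python3 - <<'E'
from h import *
save('fin',dict(np.load('scene.npz'))['pixels'])
E
```

```text
(array([670.4, 117.2]), array([91. , 91.3]), 0.45) (array([676.6, 116.3]), array([90.3, 93.7]), -0.51) yel (array([529.3, -35.5]), array([89.8, 90.3]), -8.44)
[473.46399563 115.40074049 171.11544326] [ 0.42956993  0.02698583 -0.9075243 ] [1.79984094e+02 8.02101240e-02 1.79422143e+02]
stripe far (-0.44, array([708.7, 117. ], dtype=float32))
stripe near (-0.26, array([632.6, 116.3], dtype=float32))
batten near (-0.34, array([ 713.7, -141.4], dtype=float32))
batten far (-0.14, array([ 744.7, -172.8], dtype=float32))
```

View pics/p5.png

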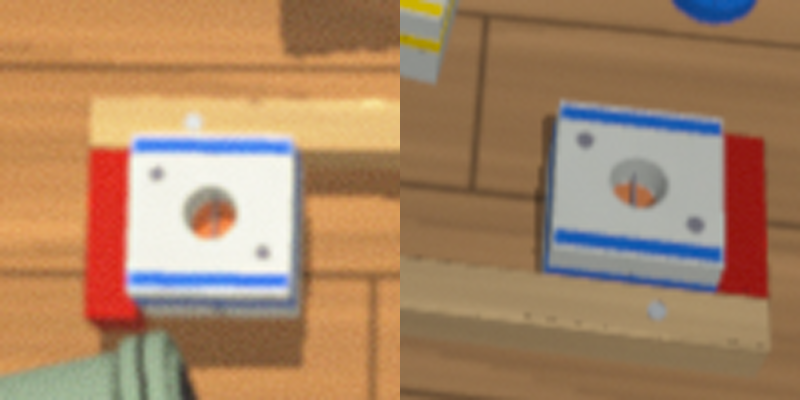

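View pics/fin.png

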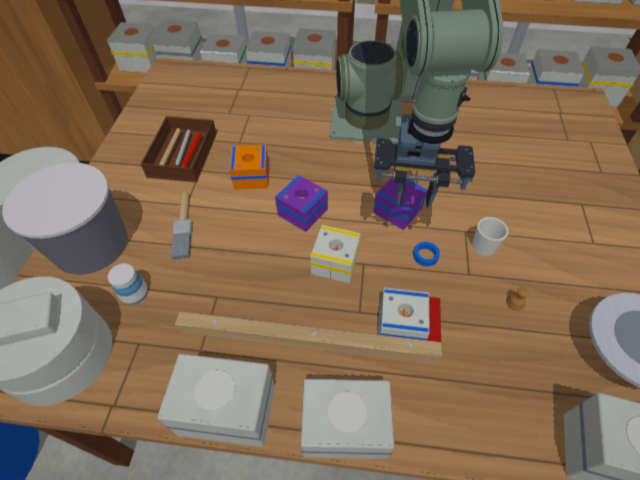

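The mould is home at scene (405,313), flat on both faces. The bystanders are unmoved (yellow still reads 529.3, -35.5), and the hand is clear, up at z = 171.

```bash
python3 -c "
from workcell import env
print(env.job_done())"
```

```text
the job is handed in; nothing more can be done
None
```

The blue-strapped mould is pushed into the corner stop, flat against the batten and the red end block by the last camera check and the force readings, with the hand clear, and the job is handed in at about 17 s on the robot's clock.

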